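# Switch on the orange locking toggle

## Task

Two outlet boxes on the lab bench each carry a locking toggle. Switch on the one with the orange cap: pull its bat outward along its own length until it is free of its lock, swing it over to the green-dot side and let it spring down into the lock there. Leave the blue-capped toggle as it is.

Things in the scene. Friction and masses are not known exactly. Their poses are not given: they have to be found in the camera images.
- orange_box: grey outlet box of the orange-capped toggle, 124x84x45 mm, fixed. Origin at the centre of its underside; z up, x from the black dot (off) to the green dot (on), y parallel to the pivot, whose axis lies 50 mm above the origin. Two round-topped steel lock teeth beside the bat (10 mm thick, 32 mm over both) rise to 89 mm above the bench. The other box differs only in its blue cap.
- orange_cap (a point): centre of the orange cap, a flat-sided disc at the bat's end, 26 mm across, 14 mm thick along the box's y. It is 88 mm + pull from the pivot axis, at start about 134 mm above the bench. With the bat leaning A from upright to the off side it is at box x = -(88 mm + pull) sin A, y = 0, z = 50 mm + (88 mm + pull) cos A. Held across its flats, it can turn between the fingers as it swings.
- orange_lever (a joint): hinge angle of the orange-capped bat about its pivot: 0 = off, bat leaning 17 degrees from upright toward the black dot (box -x); 0.593 rad = on, leaning 17 degrees toward the green dot (box +x). Light friction; blocked near either end by the lock teeth unless the bat is pulled out; seated, it has 2 to 3 degrees of play.
- orange_pull (a joint): how far the orange-capped bat is pulled out along its own length, away from the pivot, 0 to 0.014 m; 0 = seated in the lock. A spring draws it in (2 N seated, 4 N at the end of the travel). Its cross pin clears the lock teeth at about 0.010 m.
- blue_lever (a joint): hinge angle of the blue-capped bat about its pivot: 0 = off, bat leaning 17 degrees from upright toward the black dot (box -x); 0.593 rad = on. It starts at 0 and is to stay there.
Mind the look-alikes: they are no part of the job. What is shaped like the part that bears blue_lever but yellow is not meant.

How it is judged (in metres and radians):
On the way:
1. the orange-capped bat is pulled out of its lock (at least 7 mm) while still on the off side (value of joint orange_pull above 0.007 m and value of joint orange_lever below 0.2 rad), for 0.05 s.
At the end, for the whole second after the job is handed in: the orange-capped bat leans to the green-dot side within 8 degrees of its full on position (lever above 0.45 rad) and has sprung back into the lock (pull below 3 mm), and the blue-capped bat is still within 8 degrees of off (value of joint orange_lever above 0.45 rad and value of joint orange_pull below 0.003 m and value of joint blue_lever below 0.15 rad); the robot touches nothing.
It fails at once if the blue-capped toggle is flipped (value of joint blue_lever above 0.3 rad).
It also fails if it takes over 34 s, if anything falls off the work surface, if the arm or the gripper's body presses on something with over 40 N, if the wrist force passes 120 N, or if a joint passes its speed limit or range.

## Robot

A 7-joint arm with a two-finger parallel gripper is mounted at the origin on a cart in front of the work surface, level with it; the furniture and walls round the work are solid. World frame = base frame: x ahead of the robot, y to its left, z up, the work surface at z = 0. Lengths are in m, angles in degrees, forces in N, time in s.
With the tool pointing down it reaches from about 0.35 to 0.775 m from the base axis. Payload 3.1 kg.
Tool frame: the origin (TCP) lies on the centre line of the jaws, within the pads' length; the fingertips stand 17 mm ahead of it and the grasp point (between the pads) lies 2 mm behind it (robot.tip_reach is the distance from the TCP to the fingertips, in m); z points along the fingers, y is the line along which they close (so a half turn about z gives the same grasp; the last joint's range is limited). The gripper opens to 85 mm and grips with 20 to 120 N. Pads are 22 mm wide; open, the fingers measure 114 mm over their backs; the gripper's body (76 mm by 85 mm) begins 54 mm behind the grasp point. The pads swing forward as they close: fully open they stand 13 mm farther back than shut.
Start: joints at [69.23, 17.813, 0.802, 86.603, -0.252, 75.585, -1.558], TCP at [0.173, -0.522, 0.214] pointing down, gripper open.
Joint ranges: [-154.91, 154.91], [-16.99, 109.72], [-72.82, 74.43], [7.12, 147.25], [-82.49, 262.49], [11.32, 116.49], [-174.64, 174.64]. Speed limits (degrees/s): [159.86, 159.86, 180, 180, 180, 180, 180].

## Interface

Orientations are given as [roll, pitch, yaw] about the fixed x, y, z axes, in that order (R = Rz(yaw) Ry(pitch) Rx(roll)).
In Python, from station import robot, fingers, vision, workorder, recognise gives the robot as it stands. Calls block until the motion is done:
- robot.move_to(position, orientation): joint-space move of the TCP to a pose.
- robot.line_to(position, orientation=None, velocity=0.15, f_stop=None): straight line of the TCP; orientation=None keeps the orientation; velocity is the mean speed in m/s. With f_stop (N) it stops when the force on the tool has changed by that much, and returns True; else False.
- robot.move_j(angles): joint-space move.
- fingers.gripper_to(opening, force=None): opening from 0.0 (shut) to 1.0 (fully open); force is the grip in N (None keeps the last); returns when the fingers have stopped.
- robot.pause(seconds).
- robot.inverse_kinematics(position, orientation): joint angles nearest the present ones, or None.
- vision.grab_frame(name): name is "side" or "top" or "wrist"; returns the picture (420x560x3 uint8, red, green, blue); there is no depth.
- vision.calibration(name): a dict with "mtx" (3x3 intrinsics, pixels), "k1" (the pictures are not rectified: a ray, as slopes to the right and down, at radius r is drawn at 1 + k1 r^2 times it, then the intrinsics apply), "extrinsics" (4x4, takes a point from world to camera coordinates); the wrist camera has in their place "T_tool_cam" (4x4, takes a point from camera to tool coordinates, whose origin is the TCP and whose axes are the flange's). Camera axes: x right, y up, looking along -z (the intrinsics and any distortion apply to the point x, -y, -z); pixel columns grow to the right and rows downward; lengths in m; the calibration is good to about 2 mm. A picture is of the moment at which its call begins: read the wrist's pose just before it. calibration takes no time and is no camera call.
A pose or a line that the arm cannot do raises robot.PlanningError and nothing moves.
- workorder.close_job(): hands the job in; it is judged then, once.
Trained networks look in the newest picture that a camera, given by its name, has taken for a name from the list of things; names that differ only in an ending like _2 or _b are one class to them, and where a whole thing is asked for, a point or a joint stands for the part that bears it (a point fixed in the world has none). Each returns a list of dicts, best first, with "p" (0 to 1); they miss things now and then, are a little off and sometimes report something else, mostly with a low value. They report only what shows in the picture. A call takes as long as a camera call. They do not tell look-alikes from the thing itself.
- recognise(label, camera): "rect" ([centre column, centre row, width, height] in pixels, round what is visible of it).
Readings, each from a call of its own:
- robot.current_time_s(): time.
- robot.current_joint_positions(): joint angles.
- robot.current_dq(): joint speeds.
- robot.current_joint_torque(): joint torques, N m.
- robot.current_tool_pos(): TCP position.
- robot.current_eef_rot(): TCP orientation.
- robot.current_contact_force(): force on the tool from outside, world axes, zero at the start.
- robot.current_torque(): the same for the moment, N m.
- robot.current_finger_gap(): opening from 0.0 (shut) to 1.0 (fully open).
- robot.current_gripper_force(): force on a finger pad.
Only numpy, scipy, OpenCV 4.12 (cv2) and the standard library are available. Lean on these libraries where they do the work, as an engineer would, in place of code of your own. Each camera call takes 0.05 s, during which the arm holds its last target. There are 200 camera calls.

## Working session

There is one attempt and no reset: what is moved stays moved. The work goes in short steps, each a Python script; the robot and the scene stay as the last script left them, time stands still between calls to the robot, and variables do not carry over. Pictures are saved under pics/ and viewed, at most 10 in all, crops included, and the job is handed in when it is done.

```bash
mkdir -p pics; ls
python3 - <<'E'
from station import robot, fingers, vision, workorder, recognise
import cv2,numpy as np
for c in ("top","side"):
    im=vision.grab_frame(c); cv2.imwrite(f"pics/{c}0.png",im[:,:,::-1])
    for l in ("orange_cap","orange_box","orange_lever","blue_lever"): print(c,l,[(np.round(d["rect"]).tolist(),round(d["p"],2)) for d in recognise(l,c)])
    k=vision.calibration(c);print(k)
print(vision.calibration("wrist"),robot.current_time_s(),robot.current_eef_rot())
E
```

```text
pics
top orange_cap []
top orange_box [([390.0, 219.0, 26.0, 38.0], 0.63)]
top orange_lever []
top blue_lever [([251.0, 230.0, 10.0, 8.0], 0.65)]
{'mtx': array([[426.45311685,   0.        , 283.18750747],
       [  0.        , 426.45311685, 205.73358173],
       [  0.        ,   0.        ,   1.        ]]), 'k1': -0.1372691694606661, 'extrinsics': array([[-0.00625528, -0.99995205, -0.00753493,  0.03346807],
       [ 0.99826605, -0.00668542,  0.0584824 , -0.57811613],
       [-0.05852997, -0.00715604,  0.99826   , -1.441002  ],
       [ 0.        ,  0.        ,  0.        ,  1.        ]])}
side orange_cap []
side orange_box [([332.0, 165.0, 43.0, 43.0], 0.66)]
side orange_lever [([342.0, 150.0, 16.0, 17.0], 0.41)]
side blue_lever [([302.0, 248.0, 15.0, 28.0], 0.57), ([175.0, 302.0, 11.0, 28.0], 0.56)]
{'mtx': array([[439.76304114,   0.        , 278.58638673],
       [  0.        , 439.76304114, 210.06898868],
       [  0.        ,   0.        ,   1.        ]]), 'k1': -0.07827437808170803, 'extrinsics': array([[-9.40471173e-01, -3.39873353e-01,  2.77094426e-04,
         5.58161087e-01]
[... 160 characters left out ...]
92360e+00],
       [ 0.00000000e+00,  0.00000000e+00,  0.00000000e+00,
         1.00000000e+00]])}
{'mtx': array([[303.33784929,   0.        , 279.80227467],
       [  0.        , 303.33784929, 209.69477662],
       [  0.        ,   0.        ,   1.        ]]), 'k1': -0.055441831605237524, 'T_tool_cam': array([[ 7.71720697e-05,  9.65751497e-01,  2.59468766e-01,
         6.56605451e-02],
       [ 9.99999627e-01,  1.48638304e-04, -8.50660020e-04,
         4.34244986e-04],
       [-8.60093185e-04,  2.59468735e-01, -9.65751125e-01,
        -1.58687347e-01],
       [ 0.00000000e+00,  0.00000000e+00,  0.00000000e+00,
         1.00000000e+00]])} 0.5 [-1.79995478e+02  2.04250021e-03  1.83833368e+01]
```

View pics/top0.png

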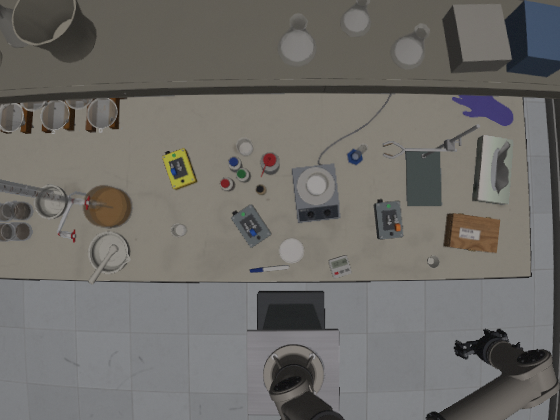

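View pics/side0.png

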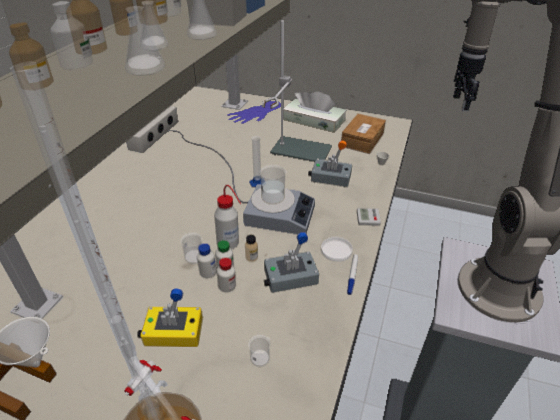

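The top view shows three candidates: a grey box with an orange cap at (398,227), a grey box with a blue cap at (251,227), and a yellow box at (179,168). The grey orange-capped box fits the description. I'll confirm it in an enlarged crop.

```bash
cat > h.py <<'E'
import numpy as np, cv2
from station import robot, fingers, vision, workorder, recognise
from scipy.spatial.transform import Rotation as R
def cam(name,pose=None):
    c=vision.calibration(name)
    if name=="wrist":
        T=np.eye(4);T[:3,:3]=R.from_euler('xyz',pose[1],degrees=True).as_matrix();T[:3,3]=pose[0]
        E=np.linalg.inv(T@c["T_tool_cam"])
    else: E=c["extrinsics"]
    return c["mtx"],c["k1"],E
def ray(C,uv):
    K,k,E=C; d=np.linalg.solve(K,[uv[0],uv[1],1])[:2]; s=d.copy()
    for _ in range(20): s=d/(1+k*(s@s))
    W=np.linalg.inv(E); return W[:3,3],W[:3,:3]@np.array([s[0],-s[1],-1])
def at_z(C,uv,z):
    o,d=ray(C,uv); return o+d*(z-o[2])/d[2]
def proj(C,P):
    K,k,E=C; p=E[:3,:3]@np.asarray(P,float)+E[:3,3]; s=np.array([p[0],-p[1]])/-p[2]
    s=s*(1+k*(s@s)); return (K@[s[0],s[1],1])[:2]
def tri(rays):
    A=np.zeros((3,3));b=np.zeros(3)
    for o,d in rays:
        d=d/np.linalg.norm(d);M=np.eye(3)-np.outer(d,d);A+=M;b+=M@o
    return np.linalg.solve(A,b)
def orange(im,box=None):
    h=cv2.cvtColor(im,cv2.COLOR_RGB2HSV); m=cv2.inRange(h,(5,170,120),(18,255,255))
    n,l,s,c=cv2.connectedComponentsWithStats(m)
    return [(s[i].tolist(),c[i].round(1).tolist()) for i in range(1,n) if s[i,4]>25]
E
python3 - <<'E'
from h import *
ims={c:cv2.imread(f"pics/{c}0.png")[:,:,::-1] for c in("top","side")}
for c in ims: print(c,orange(ims[c]))
a=cv2.resize(ims["top"][190:250,360:430],None,fx=8,fy=8,interpolation=2)[:480,:400]
b=cv2.resize(ims["side"][130:190,300:370],None,fx=8,fy=8,interpolation=2)[:480,:400]
cv2.imwrite("pics/crop.png",np.hstack([a,b])[:,:,::-1])
C=cam("top")
t=tri([ray(C,(398,227)),ray(cam("side"),(342,145))]);print("cap",t, at_z(C,(398,227),.134))
E
```

```text
top []
side [([339, 140, 8, 9, 37], [342.7, 143.4])]
cap [ 0.50139166 -0.33514547  0.12885429] [ 0.50167701 -0.33371618  0.134     ]
```

View pics/crop.png

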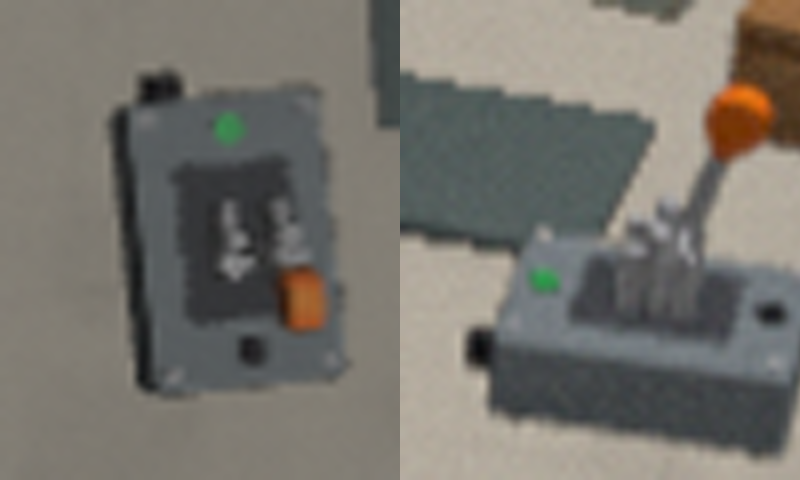

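Run:
```python
from h import *
C=cam("top");S=cam("side")
g=at_z(C,(388.5,206),.045);b=at_z(C,(391.5,233.75),.045);v=(g-b)[:2]
print(g,b,np.linalg.norm(v),"yaw",np.degrees(np.arctan2(v[1],v[0])))
for p in [(360+143/8,190+118/8),(360+317/8,190+100/8),(360+152/8,190+388/8),(360+342/8,190+372/8)]: print(at_z(C,p,.045).round(4))
ims={c:cv2.imread(f"pics/{c}0.png") for c in("top","side")}
a=cv2.resize(ims["top"][110:220,370:490],None,fx=3.3,fy=3.3)[:400,:400]
b=cv2.resize(ims["side"][0:180,220:360],None,fx=2.8,fy=2.8)[:504,:400]
a=cv2.copyMakeBorder(a,0,504-a.shape[0],0,400-a.shape[1],0);b=cv2.copyMakeBorder(b,0,504-b.shape[0],0,0,0)
cv2.imwrite("pics/stand.png",np.hstack([a,b]))
for y,o in [(0,69),(180,69)]:
  for z in (.25,.15):
    print(y,z,robot.inverse_kinematics([.52,-.335,z],[180,0,y]))
```

```text
[ 0.57340005 -0.32597429  0.045     ] [ 0.47976662 -0.33450705  0.045     ] 0.09402142030801222 yaw 5.206948099966003
[ 0.5779 -0.2897  0.045 ]
[ 0.585  -0.3645  0.045 ]
[ 0.4643 -0.2916  0.045 ]
[ 0.4701 -0.373   0.045 ]
0 0.25 [ 36.2504169   25.66996196  -7.92999036  70.54088822   3.44505636
  84.01420832 -61.26515228]
0 0.15 [ 36.19636593  28.35435341  -7.49701037  80.51864063   3.74936512
  71.3692989  -61.60902671]
180 0.25 [ 51.72033394  28.85904764 -33.66345368  69.79679855  15.56250706
  85.72514425 110.27666116]
180 0.15 [ 52.70623129  31.93847388 -33.57389292  79.76334695  17.75878501
  73.56494259 108.13765253]
```

View pics/stand.png

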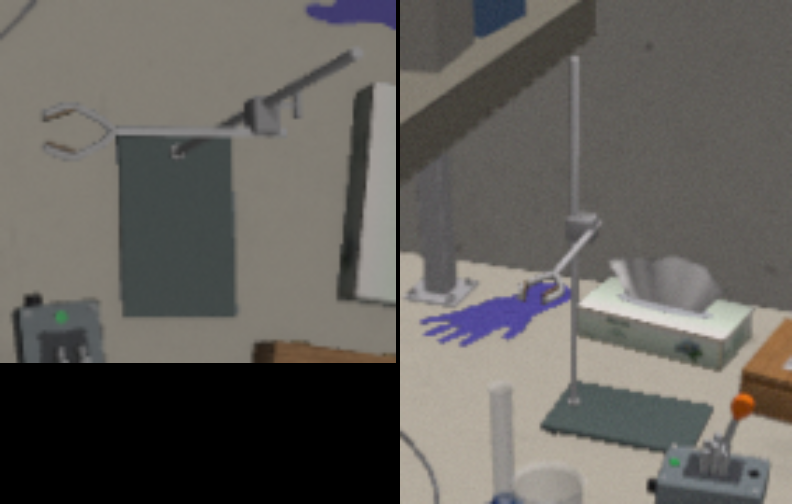

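Confirmed: a grey box with an orange cap at top-view (398,227), leaning to the black dot, with the green dot at (388.5,206). A retort stand with a clamp stands behind it, so I'll locate that next and then hover for a close look.

Run:
```python
from h import *
C=cam("top");S=cam("side")
blk=tri([ray(C,(449,145)),ray(S,(284,81))]);jaw=tri([ray(C,(388,150)),ray(S,(272,103.5))])
print("block",blk,"jaw",jaw,"rodbase",at_z(C,(424,156),0))
yaw=4.5 if min(jaw[0],blk[0])>.70 else 184.5
if yaw>180: yaw-=360
print(yaw)
robot.move_to([.50,-.333,.26],[180,0,yaw])
pose=(robot.current_tool_pos(),robot.current_eef_rot());print(pose,robot.current_joint_positions())
im=vision.grab_frame("wrist");cv2.imwrite("pics/w1.png",im[:,:,::-1])
W=cam("wrist",pose);print(orange(im),recognise("orange_cap","wrist"),proj(W,[.5,-.333,.134]),robot.current_time_s())
```

```text
block [ 0.74030485 -0.46071513  0.25815383] jaw [ 0.71937729 -0.27739624  0.26168757] rodbase [ 0.75214415 -0.46917952  0.        ]
4.5
(array([ 0.49861127, -0.33477067,  0.25979272]), array([1.79941490e+02, 8.06090805e-02, 4.34233397e+00])) [ 37.55703452  23.29073065  -8.10144913  72.6865853    3.30463653
  84.27357634 -55.88157644]
[([268, 182, 15, 26, 277], [274.9, 193.8])] [{'rect': [274.8, 181.7, 32.7, 52.4], 'p': 0.81}, {'rect': [274.9, 153.8, 71.5, 112.9], 'p': 0.43}] [277.282652   197.33041275] 2.0167
```

View pics/w1.png

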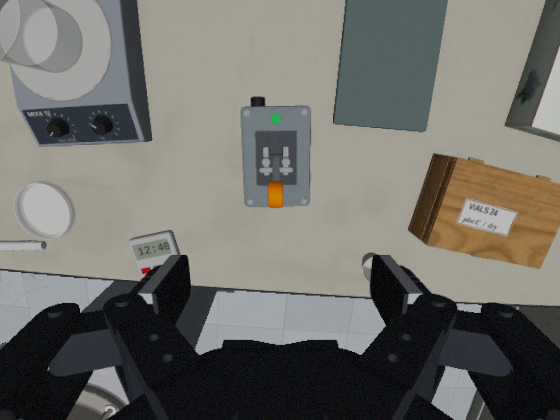

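The wrist view shows the cap at (275,194), the green dot at (276,119) and box-top corners near (243,107), (309,107), (244,206) and (311,206). The box is nearly square to the tool.

Run:
```python
from h import *
pose=([ 0.49861127, -0.33477067,  0.25979272],[179.94149,.0806,4.3423])
W=cam("wrist",pose)
P=np.array([at_z(W,p,.045) for p in [(243,107),(309.5,107),(311,206.5),(244,206.5)]])[:,:2]
c=P.mean(0); d=(P[0]+P[1]-P[2]-P[3])/2; e=(P[0]+P[3]-P[1]-P[2])/2
print(P.round(4),c,"len",np.linalg.norm(d),np.linalg.norm(e),"yaw",np.degrees(np.arctan2(d[1],d[0])),np.degrees(np.arctan2(-e[0],e[1])))
print("green",at_z(W,(276,119),.045),"cap",at_z(W,(275.3,194),.136))
y=np.degrees(np.arctan2(d[1],d[0]));print("pred cap",c+np.array([np.cos(np.radians(y)),np.sin(np.radians(y))])*-.0257)
```

```text
[[ 0.5854 -0.2857]
 [ 0.5913 -0.3637]
 [ 0.4712 -0.3776]
 [ 0.4647 -0.2926]] [ 0.5281635  -0.32989843] len 0.12087689289166693 0.08171741014991103 yaw 4.9397266919788745 4.323305940376506
green [ 0.57465558 -0.32540416  0.045     ] cap [ 0.50354788 -0.33085961  0.136     ]
pred cap [ 0.50255896 -0.3321114 ]
```

Run:
```python
from h import *
O=[180,0,4.7]
robot.line_to([.503,-.332,.20],O)
robot.line_to([.503,-.332,.132],O,velocity=.08,f_stop=8)
print(robot.current_tool_pos(),robot.current_contact_force())
fingers.gripper_to(0.0,40)
p=np.array(robot.current_tool_pos());print(p,robot.current_finger_gap()*85,robot.current_gripper_force(),robot.current_contact_force())
for c in("side","wrist"):
    im=vision.grab_frame(c); cv2.imwrite(f"pics/g_{c}.png",im[:,:,::-1])
print(robot.current_time_s())
a=cv2.resize(cv2.imread("pics/g_side.png")[90:200,290:400],(450,450));b=cv2.imread("pics/g_wrist.png")[100:420,100:440]
b=cv2.copyMakeBorder(b,0,130,0,0,0);cv2.imwrite("pics/g.png",np.hstack([a,b]))
```

```text
[ 0.50354271 -0.33227382  0.13270485] [-0.76937518  0.73500841 -0.24714282]
[ 0.50297696 -0.33200617  0.13198776] 0.05282582373866971 0.0 [0.20655046 0.11830198 0.24028024]
4.4333
```

View pics/g.png

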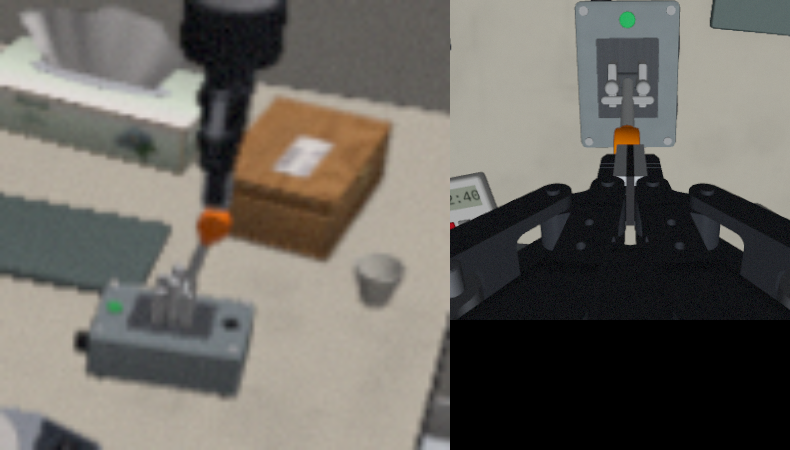

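The fingers shut fully without the cap: it shows ahead of and below them, at about side (342,145) and wrist crop (627,138). I'll check the projections.

Run:
```python
from h import *
pose=(robot.current_tool_pos(),robot.current_eef_rot());print(pose)
S=cam("side");W=cam("wrist",pose);T=cam("top")
W1=cam("wrist",([ 0.49861127, -0.33477067,  0.25979272],[179.94149,.0806,4.3423]))
s=cv2.imread("pics/g_side.png")[:,:,::-1];w=cv2.imread("pics/g_wrist.png")[:,:,::-1]
print(orange(s),orange(w))
for n,p in dict(tip=[.503,-.332,.115],tcp=[.503,-.332,.132],cap=[.503,-.332,.134],box=[.528,-.330,.045]).items(): print(n,proj(S,p),proj(W,p),proj(W1,p))
r=[ray(T,(398,227)),ray(S,(342.3,144.5)),ray(W1,(275.3,194))]
print(tri(r),tri(r[1:]),tri(r[::2]))
```

```text
(array([ 0.50299433, -0.33200451,  0.13197525]), array([-1.79998444e+02,  1.28879842e-03,  4.70116719e+00]))
[([339, 142, 8, 6, 30], [342.5, 143.8])] [([264, 230, 26, 24, 361], [275.5, 237.7])]
tip [340.79098277 149.15914457] [278.92297077 238.85882609] [276.63112793 190.25966165]
tcp [341.25607285 144.520718  ] [278.86483004 249.50112768] [276.48668638 193.76181936]
cap [341.31117037 143.9705505 ] [278.85725779 250.88851868] [276.46862242 194.19990222]
box [331.38827614 166.43687081] [279.13611251 179.82741918] [276.96686356 158.73059233]
[ 0.50140751 -0.33257053  0.13238569] [ 0.50118935 -0.33135137  0.13252058] [ 0.50274028 -0.33178629  0.13756518]
```

Run:
```python
from h import *
print(robot.tip_reach,robot.current_finger_gap(),robot.current_gripper_force(),robot.current_contact_force())
s=cv2.imread("pics/g_side.png");w=cv2.imread("pics/g_wrist.png")
fingers.gripper_to(0.5,40);print(robot.current_finger_gap(),robot.current_contact_force())
s2=vision.grab_frame("side")[:,:,::-1]; w2=vision.grab_frame("wrist")[:,:,::-1]
z=lambda i,u,v,r:cv2.resize(i[v-r:v+r,u-r:u+r],(300,300),interpolation=2)
cv2.imwrite("pics/z.png",np.vstack([np.hstack([z(s,342,140,22),z(w,278,250,45)]),np.hstack([z(s2,342,140,22),z(w2,278,250,70)])]))
```

```text
0.017 -0.0016519383697856857 0.0 [-0.25462045 -0.60247735  0.35495921]
0.5009824919120665 [-0.18189489  1.16293792 -0.28096263]
```

View pics/z.png

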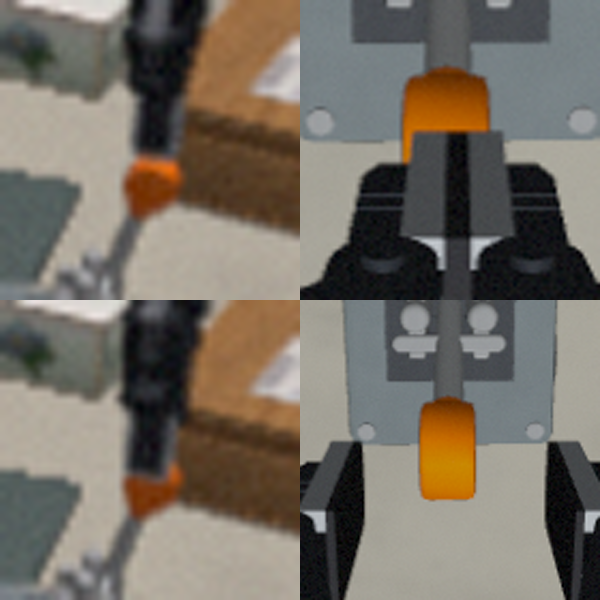

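Run:
```python
from h import *
I=([0,0,0],[0,0,0]);W=cam("wrist",I)
for d in(.017,.01,0,-.01,-.02): print(d,proj(W,[.011,0,d]),proj(W,[-.011,0,d]))
print("half",[proj(W,[.011,y,.017]) for y in(-.021,.021)])
```

```text
0.017 [278.91638203 221.79476863] [278.94133157 255.37156506]
0.01 [278.89333294 225.36364816] [278.9201002  260.05439678]
0 [278.85721206 230.96041185] [278.88696631 267.3702342 ]
-0.01 [278.81672481 237.23936687] [278.85002992 275.53690582]
-0.02 [278.77103573 244.33224541] [278.80860836 284.7095384 ]
half [array([244.29952205, 221.79222827]), array([313.53012128, 221.77980803])]
```

Both cameras put the real fingertips about 30 mm higher than stated: side row 141 means z≈0.147, and the wrist edges fit a reach of about -15 mm. I'll lower the open fingers further with a force stop, then grip.

Run:
```python
from h import *
O=[180,0,4.7]
print(robot.line_to([.503,-.332,.104],O,velocity=.05,f_stop=8),robot.current_tool_pos())
s=vision.grab_frame("side")[:,:,::-1]
fingers.gripper_to(0.0,40)
print(robot.current_finger_gap()*85,robot.current_gripper_force(),robot.current_contact_force(),robot.current_tool_pos())
s2=vision.grab_frame("side")[:,:,::-1]; w2=vision.grab_frame("wrist")[:,:,::-1]
z=lambda i,u,v,r:cv2.resize(i[v-r:v+r,u-r:u+r],(260,260),interpolation=2)
cv2.imwrite("pics/z2.png",np.hstack([z(s,342,140,22),z(s2,342,140,22),z(w2,278,250,45)]));print(robot.current_time_s())
```

```text
False [ 0.50308898 -0.33207684  0.10400946]
12.843265527274873 41.103354692459106 [-1.68758044  2.94083542  4.53718932] [ 0.50317837 -0.33083425  0.10461539]
6.2417
```

View pics/z2.png

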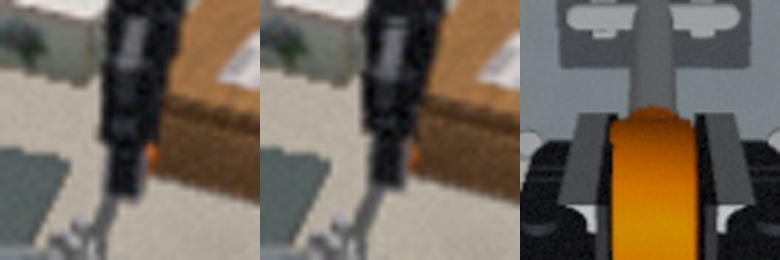

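The grip is good: gap 12.8 mm, pad force 41 N, and the cap lies between the pads with its robot side peeking past the finger at side (345,144). Now I'll pull along the bat.

Run:
```python
from h import *
import json
O=[180,0,4.7];y=np.radians(4.7);bx=np.array([np.cos(y),np.sin(y),0]);A=np.radians(17)
p0=np.array([.5031,-.3315,.1042]);json.dump(p0.tolist(),open("p0.json","w"))
u=-np.sin(A)*bx+np.array([0,0,np.cos(A)])
print("stop",robot.line_to(p0+.013*u,O,velocity=.03,f_stop=18))
p=np.array(robot.current_tool_pos());print((p-p0)@u*1000,p-p0,robot.current_contact_force(),robot.current_finger_gap()*85,robot.current_gripper_force(),robot.current_time_s())
s=vision.grab_frame("side");w=vision.grab_frame("wrist");cv2.imwrite("pics/pw.png",w[:,:,::-1]);print(orange(w),orange(s))
```

```text
stop False
12.61567861218321 [-0.00357661  0.00027718  0.01210925] [ 2.12262847  2.44912874 -2.62290512] 13.308621025306755 40.01890003681183 6.8333
[([264, 249, 30, 52, 970], [278.8, 270.4])] []
```

Run:
```python
from h import *
import json
O=[180,0,4.7];y=np.radians(4.7);bx=np.array([np.cos(y),np.sin(y),0]);p0=np.array(json.load(open("p0.json")))
c=lambda f,r:r*(np.sin(np.radians(f))*bx+np.cos(np.radians(f))*np.array([0,0,1]))
for f in np.arange(-13,18.1,4):
    f=min(f,17.5)
    if robot.line_to(p0+c(f,.1006)-c(-17,.088),O,velocity=.04,f_stop=25): print("STOP",f);break
    print(round(f,1),np.round(robot.current_contact_force(),1))
print(robot.current_tool_pos()-p0,robot.current_finger_gap()*85,robot.current_gripper_force(),robot.current_time_s())
w=vision.grab_frame("wrist")[:,:,::-1];s=vision.grab_frame("side")[:,:,::-1]
a=cv2.resize(s[100:200,290:390],(400,400));cv2.imwrite("pics/arc.png",np.hstack([a,w[20:420,80:480]]))
```

```text
-13.0 [-2.8  5.1 -4.8]
-9.0 [-3.2  5.1 -4.7]
-5.0 [-2.5  4.3 -4. ]
-1.0 [-2.5  3.7 -3.3]
3.0 [-3.3  4.2 -3.7]
7.0 [-3.9  5.4 -3.8]
11.0 [-4.1  4.4 -4.4]
15.0 [-4.1  4.8 -3.8]
[0.05040213 0.00485414 0.01258109] 13.025372554197341 38.94009053707123 9.5333
```

View pics/arc.png

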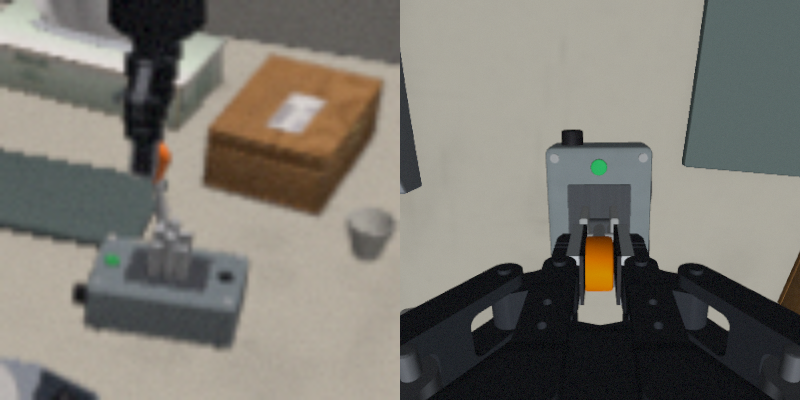

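The bat now leans toward the green dot, with the cap still held (wrist crop (600,263)). I'll finish the swing, lower it into the lock and release.

Run:
```python
from h import *
import json
O=[180,0,4.7];y=np.radians(4.7);bx=np.array([np.cos(y),np.sin(y),0]);p0=np.array(json.load(open("p0.json")))
c=lambda f,r:r*(np.sin(np.radians(f))*bx+np.cos(np.radians(f))*np.array([0,0,1]))
g=lambda f,r,v=.03:print(f,r,robot.line_to(p0+c(f,r)-c(-17,.088),O,velocity=v,f_stop=25),np.round(robot.current_contact_force(),1),(np.array(robot.current_tool_pos())-p0).round(4))
g(17.5,.1006); g(17.2,.095); g(17,.088)
s=vision.grab_frame("side");cv2.imwrite("pics/s_held.png",s[:,:,::-1])
fingers.gripper_to(.5); robot.pause(.3)
p=np.array(robot.current_tool_pos());robot.line_to(p+[0,0,.12],O,velocity=.15)
pose=(robot.current_tool_pos(),robot.current_eef_rot());w=vision.grab_frame("wrist");s=vision.grab_frame("side")
W=cam("wrist",pose);B=np.array([.528,-.330,.05])
print(orange(w),orange(s),"seated on",proj(W,B+c(17,.088)),proj(cam("side"),B+c(17,.088)),"unseated",proj(W,B+c(12,.098)),proj(cam("side"),B+c(12,.098)))
cv2.imwrite("pics/end.png",np.hstack([cv2.resize(s[100:200,290:390],(400,400)),cv2.resize(w[100:300,180:380],(400,400))])[:,:,::-1]);print(robot.current_time_s())
```

```text
17.5 0.1006 False [-4.5  4.8 -3. ] [0.0542 0.0051 0.0114]
17.2 0.095 False [-2.7  4.8 -2. ] [0.0527 0.005  0.0065]
17 0.088 False [-2.   6.   1.4] [0.0527 0.005  0.0018]
[([270, 199, 17, 29, 306], [278.3, 211.5])] [([324, 139, 7, 8, 34], [327.4, 141.6])] seated on [280.22000257 208.97537277] [325.45899114 141.73679076] unseated [280.23103297 219.0799663 ] [327.36959534 138.73568949]
12.4417
```

View pics/end.png

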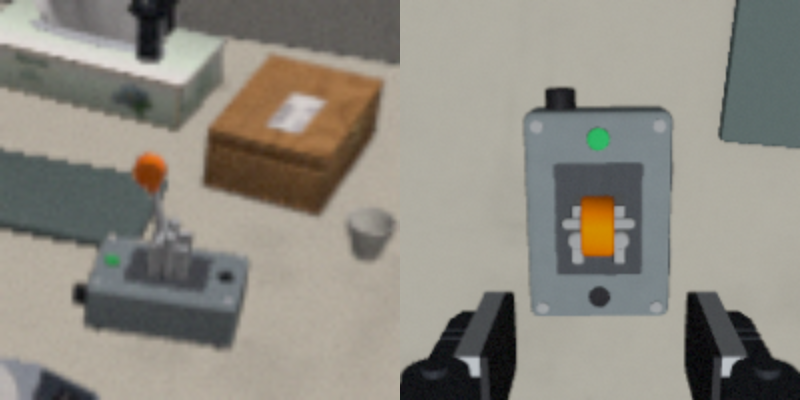

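The end view shows the cap leaning to the green side. The side blob at (327.4,141.6) matches the seated-on prediction of (326.9,141.1) after bias correction, while unseated would be about 3 px higher. The gripper is clear and the blue toggle was never approached.

```bash
python3 -c "
from station import *
from station import workorder
print(workorder.close_job())"
```

```text
the job is handed in; nothing more can be done
None
```

I switched the orange-capped toggle to the green-dot side, where the cameras show it seated in its lock. The blue toggle was not touched, and I handed the job in about 12.4 s into the 34 s limit; no verdict came back.

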